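# Open the spice grinder's dust cover, fit the grinding cup and hold it on pulse

## Task

Lift the grinder base's hinged dust cover right back and lower it gently onto its stop, never letting it drop. Then set the steel grinding cup into the socket, lugs down through the notches, with its lugs 45 degrees anticlockwise of the base's front, and twist it clockwise against the spring to the pulse mark, half way to the lock, not on into the lock click. Finish while still holding the cup there (let go, it springs back), and leave the things around undisturbed.

Things in the scene. Friction and masses are not known exactly. Their poses are not given: they have to be found in the camera images.
- grinder_base: Round white spice grinder base, fixed, 149 mm across, shoulder 74 mm high; black socket collar on top (outside 92 mm, rim 93.5 mm above the worktop), two hinge ears at the back. Origin on the socket's upright axis at worktop height, z up, -x its front (push button), +x its back (hinge). On the left or right half of the worktop, yaw within 0.35 rad.
- socket (a point): Centre of the socket floor, 80 mm above the worktop: the seated cup's underside rests here. Axes as the base. The collar's lip above it has an opening 57 mm across, from 88 to 93.5 mm above the worktop, with two notches 16 mm wide, facing each other, for the cup's lugs.
- front_notch (a point): The notch nearer the robot, front right of the socket axis: 33 mm from it, 45 degrees anticlockwise (from above) of the base's -x direction, at rim height. The other notch is across the socket. Two thin bars moulded on the white shoulder flank its direction.
- pulse_mark (a point): Pulse mark: a single thick moulded bar on the white shoulder, 52 mm from the socket axis straight to the front (-x of the base), 45 degrees clockwise (from above) of the front notch. 45 degrees farther clockwise a round dot marks the lock. On pulse, one lug and its rib point at this bar.
- dust_cover (a joint): Angle of the dust cover, rad: 0 shut flat over the collar, grows as it lifts about the hinge at the back; upright at 1.57; meets its stop at 1.85 leaning back and rests there. Light (70 g) and free-swinging: let go before 1.57 it falls shut, let go beyond it drops onto the stop.
- cover_hinge (a point): Middle of the cover's hinge axis, 66 mm behind the socket axis, 99 mm above the worktop; the axis runs along the base's y. The cover is a grey disc 97 mm across and 5 mm thick, its middle plane through the hinge axis, reaching 114.5 mm from it.
- cover_grip (a point): Pinch point in the middle of the cover's finger grip, a block on the disc near its front edge: 18 mm wide along y (pinch it so), 14 mm along x, 33 mm tall above the disc; this point is 20 mm above the disc's face. Shut, it lies 101 mm in front of the hinge axis and 22.5 mm above it; it moves with the cover (block to the back when open) and can pivot between the fingers.
- mill_cup: Loose grinding cup, steel on a black collar, 0.26 kg, 100.5 mm high, upright. Origin: centre of underside. Body 62 mm across with two flats 52 mm apart, facing +y and -y (34 mm wide, 27 to 90 mm high: grip there). Neck 52 mm across, 15 mm high; two lugs at its foot point to +x and -x, to 33 mm from the axis, 8 mm wide, 6 mm high, a rib above each. Alike after a half turn.
- drive_ring (a joint): Angle of the sprung switch ring in the socket, pushed round by the lugs, rad, clockwise from above; 0 at rest. It follows once the cup has turned 0.1 rad from drop-in, so it reads about 0.67 on the pulse mark. Spring 0.10 Nm at rest, 0.16 Nm on pulse. Sprung balls of the lock click meet the lugs at 0.9, are passed at 1.15; end stop 1.45.
- spice_a: Spice jar with brown lid, 41 mm across, 105 mm tall, bystander; origin at the centre of its underside.
- spice_b: Spice jar with black lid, 41 mm across, 105 mm tall, bystander; origin at the centre of its underside.
- pepper_mill: Dark wooden pepper mill, 58 mm across, 170 mm tall, bystander; origin at the centre of its underside.
- mug_a: Beige mug with handle, 100 mm tall, bystander; origin at the underside.
- garlic: Garlic bulb, 50 mm, bystander; origin at its underside.
Not all that is in view belongs to the job. Leave any purple look-alike of the mill_cup alone.

How it is judged:
By the outcome, as a careful person would: the job done as asked, in the order asked, and still so for the second after the job is handed in, while the arm keeps its last pose, push and grip.
It also fails if it takes over 72 s, if anything falls off the work surface, if the arm or the gripper's body presses on something with over 40 N, if the wrist force passes 120 N, or if a joint passes its speed limit or range.

## Robot

A 6-joint arm with a two-finger parallel gripper is mounted at the origin on a cart in front of the work surface, level with it; the furniture and walls round the work are solid. World frame = base frame: x ahead of the robot, y to its left, z up, the work surface at z = 0. Lengths are in m, angles in degrees, forces in N, time in s.
With the tool pointing down it reaches from about 0.35 to 0.875 m from the base axis. Payload 4.2 kg.
Tool frame: the origin (TCP) lies between the finger pads; the fingertips stand 14 mm ahead of it and the grasp point (between the pads) lies 5 mm behind it; z points along the fingers, y is the line along which they close (so a half turn about z gives the same grasp; the last joint's range is limited). The gripper opens to 87 mm and grips with 3 to 60 N. Pads are 19 mm wide; open, the fingers measure 117 mm over their backs; the gripper's body (75 mm by 190 mm) begins 51 mm behind the grasp point.
Start: joints at [85.692, 22.042, 0.453, 0, -68.411, -14.817], TCP at [0.205, 0.59, 0.237] pointing down, gripper open.
Joint ranges: [-179.83, 179.83], [-69.29, 118.12], [-61.27, 80.66], [-181.25, 117.63], [-171.15, -9.14], [-177.46, 177.46]. Speed limits (degrees/s): [159.86, 159.86, 180, 180, 180, 180].

## Interface

Orientations are given as a 3x3 rotation matrix whose columns are the frame's x, y, z axes.
In Python, from station import * gives the robot as it stands. The module is installed in compiled form; this text tells all that it offers.
- The arm moves only by the tool play_rows, never from a script. Its argument "steps" is a list of rows, each an object of numbers: "ax", "ay", "az": the turn, a rotation vector about the tool's x, y, z in degrees; "dx", "dy", "dz": the shift along the tool's x, y, z in mm; "claw": the finger opening in mm, from 0 to 87. A call has 1 to 20 rows; each row shifts and turns the commanded pose from where the row before left it, along the tool's axes as they then stand; what a row does not reach is not made up. A row lasts 1/10 s, in which the tool goes at most 50 mm and 8.59 degrees, less where a joint would pass 70% of its speed; a pose out of reach is approached as far as the arm can. A call with a gripper value outside its range is refused whole. The fingers move at their own pace and stop on an object; the grip force is fixed at half the most. Time passes only in rows, so rows that do not move let the fingers close. It gives the time, the measured TCP pose, the force, the opening and the grip force at its end, in the units of the state.
- sense(): the state, without advancing time (a new reading comes with each control period).
- capture(name): name is "side" or "top"; returns a dict with "frame" (384x512x3 uint8, blue, green, red), "range_z" (384x512 float32, m along the optical axis (not along the pixel's ray), 0 where there is no reading), "fx", "fy", "cx", "cy" (pixels), "xyz" and "rotation" of the camera in the world. Camera axes: x right, y down, z forward; pixel columns grow to the right and rows downward; lengths in m; the calibration is good to about 2 mm. A picture is of the moment at which its call begins.
- finish_job(): hands the job in; it is judged then, once.
The state is a dict: "time_s": time; "joints": joint angles; "joint_velocities": joint speeds; "effort": joint torques, N m; "tcp_pos": TCP position; "ee_rot": TCP orientation; "wrist_force": force on the tool from outside, world axes, zero at the start; "moment": the same for the moment, N m; "gripper_width": opening from 0.0 (shut) to 1.0 (fully open); "gripper_force": force on a finger pad.
Only numpy, scipy, OpenCV 4.12 (cv2) and the standard library are available. Lean on these libraries where they do the work, as an engineer would, in place of code of your own. Each camera call takes 0.05 s, during which the arm holds its last target. There are 200 camera calls.

## Working session

There is one attempt and no reset: what is moved stays moved. The work goes in short steps, Python scripts to look and compute and a tool call to move; the robot and the scene stay as the last step left them, time stands still between calls to the robot, and variables do not carry over. Pictures are saved under pics/ and viewed, at most 10 in all, crops included, and the job is handed in when it is done.

Besides the shell and the picture viewer there is one more tool, called after "Emit:" as a command line: name --argument value ..., lists and objects as JSON in quotes. play_rows: Moves the arm, as the interface text tells. Its arguments: {"type":"object","properties":{"steps":{"type":"array"}},"required":["steps"]}

```bash
mkdir -p pics
cat > h.py <<'E'
from station import *
import numpy as np, cv2
def cloud(c):
    z=c["range_z"]; v,u=np.mgrid[:z.shape[0],:z.shape[1]]
    p=np.stack([(u-c["cx"])/c["fx"]*z,(v-c["cy"])/c["fy"]*z,z],-1)
    return p@np.array(c["rotation"]).T+np.array(c["xyz"])
E
python3 - <<'E'
from h import *
for n in("top","side"):
    c=capture(n); cv2.imwrite(f"pics/{n}0.png",c["frame"]); np.savez(f"{n}0.npz",**c)
    print(n,c["xyz"],np.round(c["rotation"],3).tolist(),c["fx"],c["cx"],c["cy"])
s=sense();print(s["time_s"],s["tcp_pos"],np.round(s["ee_rot"],3).tolist(),s["gripper_width"])
E
```

```text
top [0.35946675 0.20586907 0.9819465 ] [[-0.002, -0.981, 0.194], [-1.0, 0.0, -0.009], [0.009, -0.194, -0.981]] 490.05770236855847 255.8222789207858 194.96330119119085
side [ 0.40820228 -0.70847597  0.55615289] [[0.989, -0.084, 0.12], [-0.144, -0.421, 0.895], [-0.024, -0.903, -0.429]] 438.49832608874823 262.00615058941247 190.91679850134923
0.1 [0.20458785 0.59002622 0.23556983] [[0.945, -0.328, -0.001], [-0.328, -0.945, -0.002], [0.0, 0.002, -1.0]] 0.999970382548875
```

View pics/top0.png

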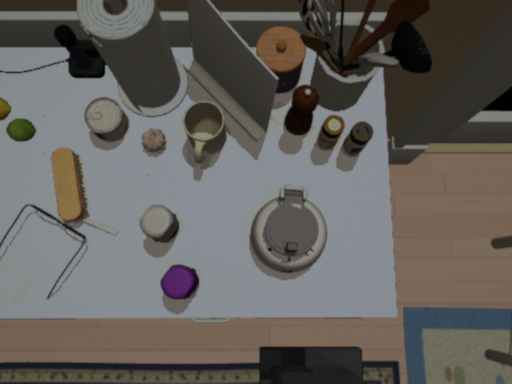

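View pics/side0.png

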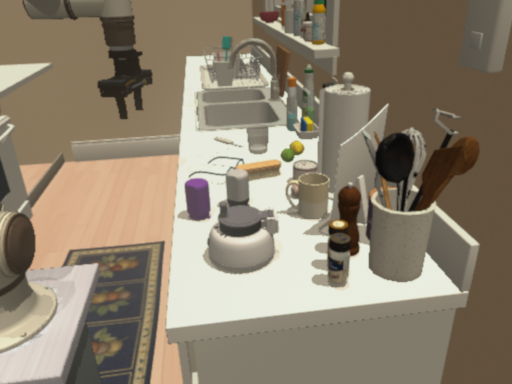

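The top view shows the base at about (289,232), its hinge at (293,192) and the cover grip at (291,247). The steel cup is at (159,223) and the purple decoy at (180,282). Next I'll measure them.

Run:
```python
from h import *
c=dict(np.load("top0.npz")); P=cloud(c); f=c["frame"]
def fit(p): # circle LSQ
    A=np.c_[2*p[:,:2],np.ones(len(p))]; s=np.linalg.lstsq(A,(p[:,:2]**2).sum(1),rcond=None)[0]
    return s[:2],np.sqrt(s[2]+s[:2]@s[:2])
for v,u in[(330,150),(250,350),(180,380),(220,159),(232,280),(247,291),(192,293),(282,180)]: print((u,v),P[v,u].round(4),f[v,u])
v,u=np.mgrid[:384,:512]
B=(abs(u-289)<50)&(abs(v-230)<50)
def stat(m,name):
    p=P[m]; h=cv2.minEnclosingCircle(p[:,:2].astype(np.float32)); print(name,len(p),p.mean(0).round(4),"mec",np.round(h[0],4),round(h[1],4)); return p
stat(B&(P[...,2]>.098)&(P[...,2]<.106),"disc")
stat(B&(P[...,2]>.12),"grip")
stat(B&(P[...,2]>.05)&(P[...,2]<.08),"shoulder")
C=(abs(u-159)<30)&(abs(v-220)<30)
p=stat(C&(P[...,2]>.085),"cuptop"); print(np.percentile(p[:,2],[5,50,95]))
p=stat(C&(P[...,2]>.01)&(P[...,2]<.085),"cuplow")
b=cv2.resize(f[160:310,120:350],None,fx=3.4,fy=3.4,interpolation=cv2.INTER_CUBIC)
cv2.imwrite("pics/topc.png",cv2.convertScaleAbs(b,alpha=1.3))
s=dict(np.load("side0.npz"))["frame"][160:280,190:290]
cv2.imwrite("pics/sidec.png",cv2.resize(s,None,fx=5,fy=5,interpolation=cv2.INTER_CUBIC))
```

```text
(150, 330) [ 0.2225  0.5786 -0.8854] [ 85  99 120]
(350, 250) [ 0.4414  0.0077 -0.0037] [148 142 136]
(380, 180) [ 0.584  -0.0582  0.0036] [148 141 136]
(159, 220) [0.4875 0.3732 0.1   ] [120 129 134]
(280, 232) [0.465  0.1543 0.1038] [82 84 88]
(291, 247) [0.4352 0.1374 0.1356] [75 76 81]
(293, 192) [0.5391 0.1293 0.1009] [71 74 77]
(180, 282) [0.3768 0.3321 0.1003] [100  38  83]
disc 2381 [0.481  0.1335 0.1022] mec [0.4876 0.1312] 0.0638
grip 142 [0.4113 0.16   0.4139] mec [0.4008 0.1672] 0.0567
shoulder 2013 [0.4575 0.1401 0.0692] mec [0.4744 0.1345] 0.0738
cuptop 866 [0.4852 0.3772 0.1085] mec [0.4327 0.3028] 0.1216
[0.09300796 0.09996572 0.10300295]
cuplow 220 [0.4741 0.3621 0.0511] mec [0.4877 0.3802] 0.0321
```

View pics/topc.png

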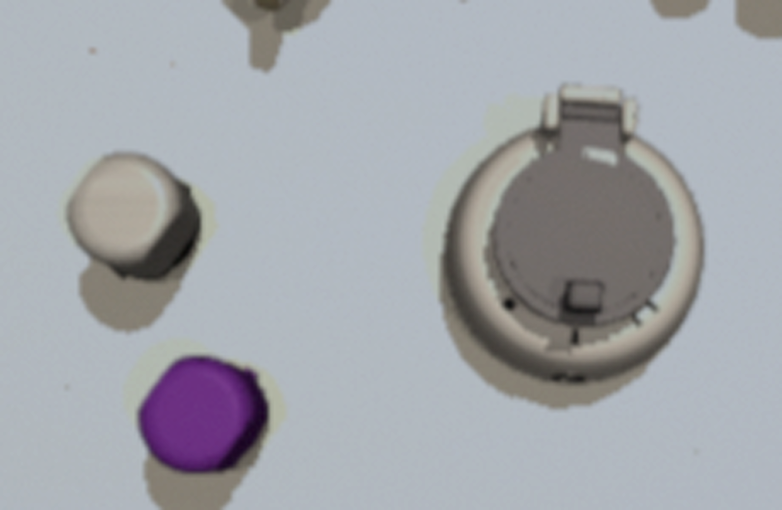

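View pics/sidec.png

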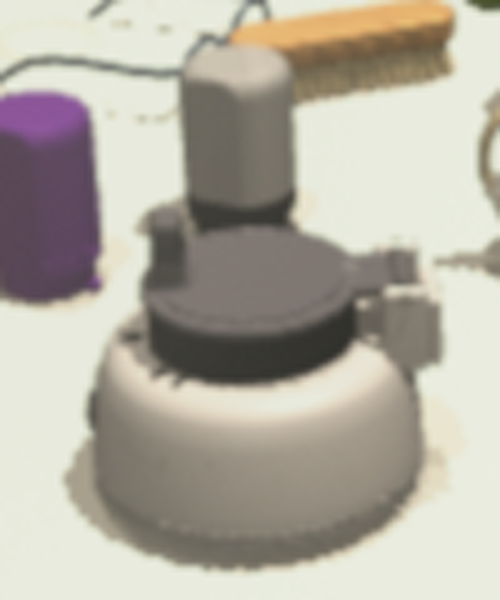

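The top crop shows the pulse bar at about (575,338), the dot at (509,303), the notch bars at (638,318) and (652,305), and the hinge at (590,105). The cup's flats run down and to the right. Next I'll segment and ray-cast these.

```bash
cat >> h.py <<'E'
def ray(c,uv,h):
    uv=np.atleast_2d(np.asarray(uv,float)); d=np.c_[(uv[:,0]-c["cx"])/c["fx"],(uv[:,1]-c["cy"])/c["fy"],np.ones(len(uv))]@np.array(c["rotation"]).T
    o=np.array(c["xyz"]); return o+d*((h-o[2])/d[:,2:])
def px(c,p):
    q=(np.atleast_2d(p)-np.array(c["xyz"]))@np.array(c["rotation"]); return q[:,:2]/q[:,2:]*[c["fx"],c["fy"]]+[c["cx"],c["cy"]]
E
python3 - <<'E'
from h import *
c=dict(np.load("top0.npz")); f=c["frame"]; P=cloud(c); g=cv2.cvtColor(f,cv2.COLOR_BGR2GRAY)
cr=lambda x,y:(x/3.4+120-.35,y/3.4+160-.35)
for n,p,h in[("pulse",(575,338),.076),("dot",(509,303),.076),("nb1",(638,318),.076),("nb2",(652,305),.076),("hinge L",(550,110),.099),("hinge R",(629,117),.099),("griptop",(585,296),.137)]:
    print(n,ray(c,cr(*p),h).round(4))
# disc: points near z .1015 in depth
m=((P[...,2]>.099)&(P[...,2]<.108)); v,u=np.mgrid[:384,:512]
m&=(abs(u-290)<45)&(v>200)&(v<275)
k=cv2.morphologyEx(m.astype(np.uint8),cv2.MORPH_OPEN,np.ones((3,3)))
cn=max(cv2.findContours(k,0,1)[0],key=cv2.contourArea)[:,0]
q=ray(c,cn,.1015); 
from scipy.optimize import least_squares
r=least_squares(lambda s:np.hypot(q[:,0]-s[0],q[:,1]-s[1])-s[2],[.466,.135,.048],loss="soft_l1",f_scale=.001); print("disc",r.x.round(4))
# base outer silhouette, depth z 0.02..0.07 -> xy radius
s=P[(P[...,2]>.03)&(P[...,2]<.072)&(abs(u-289)<50)&(abs(v-230)<50)]
r=least_squares(lambda t:np.hypot(s[:,0]-t[0],s[:,1]-t[1])-np.interp(s[:,2],[.03,.055,.072],[.0745,.0725,.062]),[.466,.135],loss="soft_l1",f_scale=.001);print("base",r.x.round(4))
# cup
m=(abs(u-159)<30)&(abs(v-220)<30)&(P[...,2]>.08)&(P[...,2]<.108)
k=cv2.morphologyEx(m.astype(np.uint8),cv2.MORPH_OPEN,np.ones((3,3)))
cn=max(cv2.findContours(k,0,1)[0],key=cv2.contourArea)[:,0]
q=P[m&(k>0)][:,:2]
for a in range(0,180,10):
    d=q@[np.cos(np.deg2rad(a)),np.sin(np.deg2rad(a))]; l,hh=np.percentile(d,[.7,99.3]); print(a,round(1e3*(hh-l),1),round(500*(hh+l),1),end=" | ")
print(cv2.minEnclosingCircle(q.astype(np.float32)))
# same with purple excluded: low parts visible
lo=P[(abs(u-159)<30)&(abs(v-222)<35)&(P[...,2]>.02)&(P[...,2]<.08)]
np.set_printoptions(suppress=True)
print(len(lo)); w=lo[(lo[:,2]>.03)&(lo[:,2]<.085)][:,:2]; print(w[::8].round(4).tolist())
E
```

```text
pulse [[0.4184 0.1371 0.076 ]]
dot [[0.4373 0.1726 0.076 ]]
nb1 [[0.4291 0.1027 0.076 ]]
nb2 [[0.4361 0.095  0.076 ]]
hinge L [[0.5395 0.1505 0.099 ]]
hinge R [[0.5356 0.1078 0.099 ]]
griptop [[0.4355 0.1363 0.137 ]]
disc [0.4739 0.1338 0.046 ]
base [0.4729 0.1338]
0 58.4 486.6 | 10 58.3 545.1 | 20 58.2 587.5 | 30 56.3 611.4 | 40 54.6 617.2 | 50 51.7 604.1 | 60 51.9 572.8 | 70 54.8 523.5 | 80 56.2 458.4 | 90 57.3 379.3 | 100 59.0 289.2 | 110 58.8 189.8 | 120 58.4 84.9 | 130 58.5 -22.6 | 140 58.5 -129.4 | 150 58.3 -232.1 | 160 58.1 -327.9 | 170 58.4 -413.5 | ((0.48737359046936035, 0.38024258613586426), 0.031113073229789734)
187
[[0.5052, 0.3551], [0.4953, 0.3506], [0.4948, 0.3502], [0.493, 0.3504], [0.4853, 0.3499], [0.4866, 0.3496], [0.4785, 0.3558], [0.4782, 0.3559], [0.478, 0.3561], [0.4776, 0.3561], [0.469, 0.3627], [0.4678, 0.3637], [0.4663, 0.3642], [0.4654, 0.3656], [0.4646, 0.3653], [0.4631, 0.3659], [0.4583, 0.3706], [0.4571, 0.3848], [0.4582, 0.3717], [0.4569, 0.3783]]
```

Emit:
play_rows --steps '[{"dx": 10, "dy": 10, "claw": 45}, {"dx": 20, "dy": 19, "claw": 45}, {"dx": 20, "dy": 19, "claw": 45}, {"dx": 20, "dy": 19, "claw": 45}, {"dx": 20, "dy": 19, "claw": 45}, {"dx": 20, "dy": 19, "claw": 45}, {"dx": 20, "dy": 19, "claw": 45}, {"dx": 20, "dy": 19, "claw": 45}, {"dx": 20, "dy": 19, "claw": 45}, {"dx": 20, "dy": 19, "claw": 45}, {"dx": 20, "dy": 19, "claw": 45}, {"dx": 20, "dy": 19, "claw": 45}, {"dx": 20, "dy": 19, "claw": 45}, {"dx": 20, "dy": 19, "claw": 45}, {"dx": 20, "dy": 19, "claw": 45}, {"dx": 20, "dy": 19, "claw": 45}, {"dx": 20, "dy": 19, "claw": 45}, {"dx": 20, "dy": 19, "claw": 45}, {"dx": 18, "dy": 19, "claw": 45}, {"dx": 0, "dy": 0, "claw": 45}]'

```text
invalid input at $.steps[0]: expected keys ax, ay, az, dx, dy, dz, claw
```

Emit:
play_rows --steps '[{"az": -5, "claw": 45}, {"az": -5, "claw": 45}, {"az": -5.3, "claw": 45}, {"claw": 45}, {"claw": 45}]'

```text
invalid input at $.steps[0]: expected keys ax, ay, az, dx, dy, dz, claw
```

```bash
cat >> h.py <<'E'
def st():
    s=sense(); R=np.array(s["ee_rot"]); print("t",round(s["time_s"],2),"tcp",np.round(s["tcp_pos"],4),"yaw",np.rad2deg(np.arctan2(R[1,1],R[0,1])).round(2),"z",R[:,2].round(4),"F",np.round(s["wrist_force"],1),"M",np.round(s["moment"],2),"w",round(s["gripper_width"]*87,1),"gf",np.round(s["gripper_force"],1)); return s
def to(x,y,z): # TCP target -> tool-axes shift mm
    s=sense(); print("shift",(1e3*np.array(s["ee_rot"]).T@(np.array([x,y,z])-s["tcp_pos"])).round(1))
E
python3 - <<'E'
from h import *
st(); to(.4366,.1358,.1205)
P=cloud(dict(np.load("top0.npz"))); m=(P[...,2]>.17)&(P[...,0]>.5)&(P[...,0]<.7)&(P[...,1]>-.02)&(P[...,1]<.28)
q=P[m]; print(len(q), q[:,0].min() if len(q) else 0)
c=capture("side"); cv2.imwrite("pics/s1.png",cv2.resize(c["frame"][120:290,150:380],None,fx=3,fy=3))
E
```

```text
t 0.1 tcp [0.2046 0.59   0.2356] yaw -109.13 z [-5.0e-04 -1.9e-03 -1.0e+00] F [0.3 0.6 0.1] M [ 0.03 -0.01 -0.03] w 87.0 gf 0.0
shift [368.1 352.9 115.8]
213 0.6877529552213146
```

View pics/s1.png

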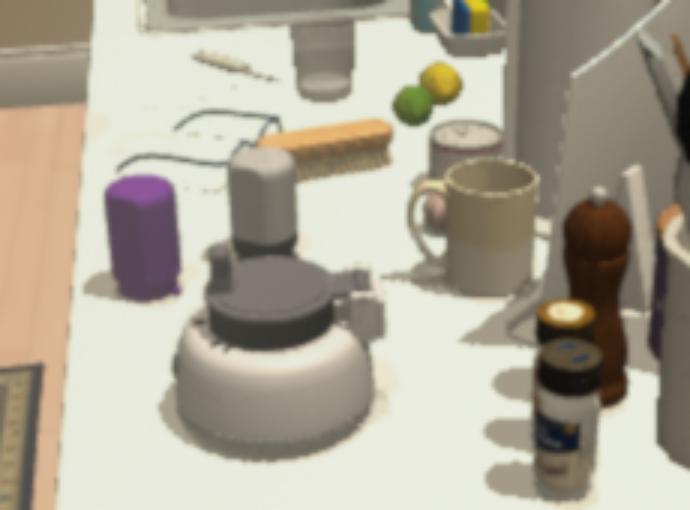

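The arm hasn't moved, because each row needs every key. The view shows the base with its cover shut, grip block at about (222,262), and clear space around it.

Emit:
play_rows --steps '[{"ax": 0, "ay": 0, "az": 0, "dx": 14, "dy": 13.5, "dz": 0, "claw": 45}, {"ax": 0, "ay": 0, "az": 0, "dx": 26, "dy": 25, "dz": 0, "claw": 45}, {"ax": 0, "ay": 0, "az": 0, "dx": 26, "dy": 25, "dz": 0, "claw": 45}, {"ax": 0, "ay": 0, "az": 0, "dx": 26, "dy": 25, "dz": 0, "claw": 45}, {"ax": 0, "ay": 0, "az": 0, "dx": 26, "dy": 25, "dz": 0, "claw": 45}, {"ax": 0, "ay": 0, "az": 0, "dx": 26, "dy": 25, "dz": 0, "claw": 45}, {"ax": 0, "ay": 0, "az": 0, "dx": 26, "dy": 25, "dz": 0, "claw": 45}, {"ax": 0, "ay": 0, "az": 0, "dx": 26, "dy": 25, "dz": 0, "claw": 45}, {"ax": 0, "ay": 0, "az": 0, "dx": 26, "dy": 25, "dz": 0, "claw": 45}, {"ax": 0, "ay": 0, "az": 0, "dx": 26, "dy": 25, "dz": 0, "claw": 45}, {"ax": 0, "ay": 0, "az": 0, "dx": 26, "dy": 25, "dz": 0, "claw": 45}, {"ax": 0, "ay": 0, "az": 0, "dx": 26, "dy": 25, "dz": 0, "claw": 45}, {"ax": 0, "ay": 0, "az": 0, "dx": 26, "dy": 25, "dz": 0, "claw": 45}, {"ax": 0, "ay": 0, "az": 0, "dx": 26, "dy": 25, "dz": 0, "claw": 45}, {"ax": 0, "ay": 0, "az": 0, "dx": 16, "dy": 14.5, "dz": 0, "claw": 45}, {"ax": 0, "ay": 0, "az": -5, "dx": 0, "dy": 0, "dz": 0, "claw": 45}, {"ax": 0, "ay": 0, "az": -5, "dx": 0, "dy": 0, "dz": 0, "claw": 45}, {"ax": 0, "ay": 0, "az": -5.3, "dx": 0, "dy": 0, "dz": 0, "claw": 45}, {"ax": 0, "ay": 0, "az": 0, "dx": 0, "dy": 0, "dz": 0, "claw": 45}, {"ax": 0, "ay": 0, "az": 0, "dx": 0, "dy": 0, "dz": 0, "claw": 45}]'

```text
time_s: 2.15
tcp_pos: [0.4366, 0.1364, 0.2364]
ee_rot: [[0.998, -0.069, -0.0], [-0.069, -0.998, -0.0], [-0.0, 0.0, -1.0]]
wrist_force: [0.0, -0.1, -0.4]
gripper_width: 0.52
gripper_force: 0.0
```

Run:
```python
from h import *
st(); to(.4366,.1358,.1205)
```

```text
t 2.15 tcp [0.4366 0.1364 0.2364] yaw -93.94 z [-3.e-04 -1.e-04 -1.e+00] F [ 0.  -0.1 -0.4] M [ 0.03  0.04 -0.03] w 45.3 gf 0.0
shift [1.000e-01 5.000e-01 1.159e+02]
```

Emit:
play_rows --steps '[{"ax": 0, "ay": 0, "az": 0, "dx": 0, "dy": 0.5, "dz": 14, "claw": 45}, {"ax": 0, "ay": 0, "az": 0, "dx": 0, "dy": 0, "dz": 24, "claw": 45}, {"ax": 0, "ay": 0, "az": 0, "dx": 0, "dy": 0, "dz": 24, "claw": 40}, {"ax": 0, "ay": 0, "az": 0, "dx": 0, "dy": 0, "dz": 24, "claw": 36}, {"ax": 0, "ay": 0, "az": 0, "dx": 0, "dy": 0, "dz": 16, "claw": 32}, {"ax": 0, "ay": 0, "az": 0, "dx": 0, "dy": 0, "dz": 10, "claw": 28}, {"ax": 0, "ay": 0, "az": 0, "dx": 0, "dy": 0, "dz": 4, "claw": 26}, {"ax": 0, "ay": 0, "az": 0, "dx": 0, "dy": 0, "dz": 0, "claw": 24}, {"ax": 0, "ay": 0, "az": 0, "dx": 0, "dy": 0, "dz": 0, "claw": 22}, {"ax": 0, "ay": 0, "az": 0, "dx": 0, "dy": 0, "dz": 0, "claw": 20}, {"ax": 0, "ay": 0, "az": 0, "dx": 0, "dy": 0, "dz": 0, "claw": 18}, {"ax": 0, "ay": 0, "az": 0, "dx": 0, "dy": 0, "dz": 0, "claw": 15}, {"ax": 0, "ay": 0, "az": 0, "dx": 0, "dy": 0, "dz": 0, "claw": 10}, {"ax": 0, "ay": 0, "az": 0, "dx": 0, "dy": 0, "dz": 0, "claw": 10}]'

```text
time_s: 3.55
tcp_pos: [0.437, 0.1355, 0.1211]
ee_rot: [[0.998, -0.066, 0.001], [-0.066, -0.998, -0.001], [0.001, 0.001, -1.0]]
wrist_force: [1.1, -5.5, 5.6]
gripper_width: 0.205
gripper_force: 30.0
```

Run:
```python
from h import *
s=st()
# arc in tool axes: x=base +x, dz=-up ; grasp rel hinge from nominal origin (.4715,.1335)
th=-np.deg2rad(3.8); ex=np.array([np.cos(th),np.sin(th)])
hinge=np.array([.4715,.1335])+.066*ex
g=np.array(s["tcp_pos"])+[0,0,.005]
a0=np.array([(g[:2]-hinge)@ex, g[2]-.099]); print("rel",a0, "lat",(g[:2]-hinge)@[-ex[1],ex[0]])
T=np.r_[0,np.cumsum([.04]+[.08]*21+[.05,.03,.01,.01,.01,.02])]; print(T[-1])
q=np.array([[a0[0]*np.cos(t)+a0[1]*np.sin(t), -a0[0]*np.sin(t)+a0[1]*np.cos(t)] for t in T])
d=np.diff(q,axis=0)*1e3
for t,(x,z) in zip(T[1:],d): print(round(t,2),"dx",x.round(1),"dz",(-z).round(1))
```

```text
t 3.55 tcp [0.437  0.1355 0.1211] yaw -93.81 z [ 5.e-04 -6.e-04 -1.e+00] F [ 1.1 -5.5  5.6] M [-1.39 -0.29  0.01] w 17.8 gf 30.0
rel [-0.100557    0.02711649] lat -0.000310825235817466
1.8500000000000005
0.04 dx 1.2 dz -4.0
0.12 dx 2.8 dz -7.8
0.2 dx 3.4 dz -7.6
0.28 dx 4.0 dz -7.3
0.36 dx 4.6 dz -7.0
0.44 dx 5.1 dz -6.6
0.52 dx 5.6 dz -6.1
0.6 dx 6.1 dz -5.7
0.68 dx 6.5 dz -5.2
0.76 dx 6.9 dz -4.6
0.84 dx 7.3 dz -4.0
0.92 dx 7.6 dz -3.5
1.0 dx 7.8 dz -2.8
1.08 dx 8.0 dz -2.2
1.16 dx 8.2 dz -1.6
1.24 dx 8.3 dz -0.9
1.32 dx 8.3 dz -0.2
1.4 dx 8.3 dz 0.4
1.48 dx 8.3 dz 1.1
1.56 dx 8.1 dz 1.8
1.64 dx 8.0 dz 2.4
1.72 dx 7.8 dz 3.0
1.77 dx 4.7 dz 2.2
1.8 dx 2.8 dz 1.4
1.81 dx 0.9 dz 0.5
1.82 dx 0.9 dz 0.5
1.83 dx 0.9 dz 0.5
1.85 dx 1.8 dz 1.1
```

Emit:
play_rows --steps '[{"ax": 0, "ay": 0, "az": 0, "dx": 1.2, "dy": 0, "dz": -4, "claw": 10}, {"ax": 0, "ay": 0, "az": 0, "dx": 2.8, "dy": 0, "dz": -7.8, "claw": 10}, {"ax": 0, "ay": 0, "az": 0, "dx": 3.4, "dy": 0, "dz": -7.6, "claw": 10}, {"ax": 0, "ay": 0, "az": 0, "dx": 4, "dy": 0, "dz": -7.3, "claw": 10}, {"ax": 0, "ay": 0, "az": 0, "dx": 4.6, "dy": 0, "dz": -7, "claw": 10}, {"ax": 0, "ay": 0, "az": 0, "dx": 5.1, "dy": 0, "dz": -6.6, "claw": 10}, {"ax": 0, "ay": 0, "az": 0, "dx": 5.6, "dy": 0, "dz": -6.1, "claw": 10}, {"ax": 0, "ay": 0, "az": 0, "dx": 6.1, "dy": 0, "dz": -5.7, "claw": 10}, {"ax": 0, "ay": 0, "az": 0, "dx": 6.5, "dy": 0, "dz": -5.2, "claw": 10}, {"ax": 0, "ay": 0, "az": 0, "dx": 0, "dy": 0, "dz": 0, "claw": 10}]'

```text
time_s: 4.55
tcp_pos: [0.4753, 0.1327, 0.179]
ee_rot: [[0.998, -0.067, -0.002], [-0.067, -0.998, -0.001], [-0.002, 0.001, -1.0]]
wrist_force: [-7.3, -2.4, 4.1]
gripper_width: 0.203
gripper_force: 30.0
```

Run:
```python
from h import *
s=st()
c=capture("side"); cv2.imwrite("pics/s2.png",cv2.resize(c["frame"][100:290,170:360],None,fx=3,fy=3))
```

```text
t 4.55 tcp [0.4753 0.1327 0.179 ] yaw -93.85 z [-0.0024 -0.0012 -1.    ] F [-7.3 -2.4  4.1] M [-0.4   1.98 -0.01] w 17.6 gf 30.0
```

View pics/s2.png

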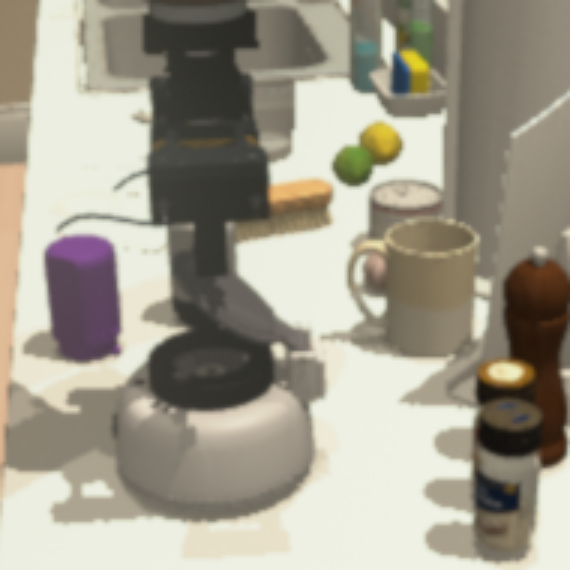

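The cover is about 0.7 rad open, held by the fingers at (210,240), and forces are low. I'll continue along the arc.

Emit:
play_rows --steps '[{"ax": 0, "ay": 0, "az": 0, "dx": 6.9, "dy": 0, "dz": -4.6, "claw": 10}, {"ax": 0, "ay": 0, "az": 0, "dx": 7.3, "dy": 0, "dz": -4, "claw": 10}, {"ax": 0, "ay": 0, "az": 0, "dx": 7.6, "dy": 0, "dz": -3.5, "claw": 10}, {"ax": 0, "ay": 0, "az": 0, "dx": 7.8, "dy": 0, "dz": -2.8, "claw": 10}, {"ax": 0, "ay": 0, "az": 0, "dx": 8, "dy": 0, "dz": -2.2, "claw": 10}, {"ax": 0, "ay": 0, "az": 0, "dx": 8.2, "dy": 0, "dz": -1.6, "claw": 10}, {"ax": 0, "ay": 0, "az": 0, "dx": 8.3, "dy": 0, "dz": -0.9, "claw": 10}, {"ax": 0, "ay": 0, "az": 0, "dx": 8.3, "dy": 0, "dz": -0.2, "claw": 10}, {"ax": 0, "ay": 0, "az": 0, "dx": 8.3, "dy": 0, "dz": 0.4, "claw": 10}, {"ax": 0, "ay": 0, "az": 0, "dx": 8.3, "dy": 0, "dz": 1.1, "claw": 10}, {"ax": 0, "ay": 0, "az": 0, "dx": 8.1, "dy": 0, "dz": 1.8, "claw": 10}, {"ax": 0, "ay": 0, "az": 0, "dx": 8, "dy": 0, "dz": 2.4, "claw": 10}, {"ax": 0, "ay": 0, "az": 0, "dx": 0, "dy": 0, "dz": 0, "claw": 10}]'

```text
time_s: 5.9
tcp_pos: [0.573, 0.126, 0.1934]
ee_rot: [[0.998, -0.067, 0.003], [-0.067, -0.998, -0.001], [0.003, 0.001, -1.0]]
wrist_force: [-1.0, -4.3, 4.4]
gripper_width: 0.201
gripper_force: 30.0
```

Run:
```python
from h import *
st()
```

```text
t 5.9 tcp [0.573  0.126  0.1934] yaw -93.82 z [ 0.0031 -0.0015 -1.    ] F [-1.  -4.3  4.4] M [-1.43  0.42 -0.04] w 17.5 gf 30.0
```

Emit:
play_rows --steps '[{"ax": 0, "ay": 0, "az": 0, "dx": 4, "dy": 0, "dz": 1.5, "claw": 10}, {"ax": 0, "ay": 0, "az": 0, "dx": 3.8, "dy": 0, "dz": 1.5, "claw": 10}, {"ax": 0, "ay": 0, "az": 0, "dx": 3, "dy": 0, "dz": 1.4, "claw": 10}, {"ax": 0, "ay": 0, "az": 0, "dx": 2, "dy": 0, "dz": 1, "claw": 10}, {"ax": 0, "ay": 0, "az": 0, "dx": 2, "dy": 0, "dz": 1, "claw": 10}, {"ax": 0, "ay": 0, "az": 0, "dx": 1, "dy": 0, "dz": 0.6, "claw": 10}, {"ax": 0, "ay": 0, "az": 0, "dx": 1, "dy": 0, "dz": 0.6, "claw": 10}, {"ax": 0, "ay": 0, "az": 0, "dx": 0, "dy": 0, "dz": 0, "claw": 10}]'

```text
time_s: 6.7
tcp_pos: [0.5892, 0.1249, 0.1861]
ee_rot: [[0.998, -0.066, 0.003], [-0.066, -0.998, -0.001], [0.003, 0.001, -1.0]]
wrist_force: [-0.8, -4.9, 2.5]
gripper_width: 0.205
gripper_force: 30.0
```

Run:
```python
from h import *
st()
```

```text
t 6.7 tcp [0.5892 0.1249 0.1861] yaw -93.81 z [ 0.0031 -0.0013 -1.    ] F [-0.8 -4.9  2.5] M [-1.44  0.41  0.05] w 17.9 gf 30.0
```

Emit:
play_rows --steps '[{"ax": 0, "ay": 0, "az": 0, "dx": 1, "dy": 0, "dz": 0.6, "claw": 10}, {"ax": 0, "ay": 0, "az": 0, "dx": 1, "dy": 0, "dz": 0.6, "claw": 10}, {"ax": 0, "ay": 0, "az": 0, "dx": 0.9, "dy": 0, "dz": 0.5, "claw": 10}, {"ax": 0, "ay": 0, "az": 0, "dx": 0, "dy": 0, "dz": 0, "claw": 10}, {"ax": 0, "ay": 0, "az": 0, "dx": 0, "dy": 0, "dz": 0, "claw": 10}]'

```text
time_s: 7.2
tcp_pos: [0.592, 0.1246, 0.1844]
ee_rot: [[0.998, -0.066, 0.003], [-0.066, -0.998, -0.001], [0.003, 0.001, -1.0]]
wrist_force: [-1.5, -5.9, 3.6]
gripper_width: 0.203
gripper_force: 30.0
```

Run:
```python
from h import *
st()
```

```text
t 7.2 tcp [0.592  0.1246 0.1844] yaw -93.81 z [ 0.0031 -0.0013 -1.    ] F [-1.5 -5.9  3.6] M [-1.49  0.44  0.  ] w 17.7 gf 30.0
```

Emit:
play_rows --steps '[{"ax": 0, "ay": 0, "az": 0, "dx": 0.9, "dy": 0, "dz": 0.5, "claw": 10}, {"ax": 0, "ay": 0, "az": 0, "dx": 0.9, "dy": 0, "dz": 0.5, "claw": 10}, {"ax": 0, "ay": 0, "az": 0, "dx": 0, "dy": 0, "dz": 0, "claw": 10}]'

```text
time_s: 7.5
tcp_pos: [0.5932, 0.1246, 0.1837]
ee_rot: [[0.998, -0.066, 0.002], [-0.066, -0.998, -0.001], [0.002, 0.001, -1.0]]
wrist_force: [-3.8, -4.7, 4.9]
gripper_width: 0.201
gripper_force: 30.0
```

Emit:
play_rows --steps '[{"ax": 0, "ay": 0, "az": 0, "dx": 0.9, "dy": 0, "dz": 0.5, "claw": 10}, {"ax": 0, "ay": 0, "az": 0, "dx": 0, "dy": 0, "dz": 0, "claw": 10}]'

```text
time_s: 7.7
tcp_pos: [0.5933, 0.1245, 0.1836]
ee_rot: [[0.998, -0.066, 0.0], [-0.066, -0.998, -0.002], [0.001, 0.002, -1.0]]
wrist_force: [-5.7, -3.7, 7.7]
gripper_width: 0.206
gripper_force: 30.0
```

Emit:
play_rows --steps '[{"ax": 0, "ay": 0, "az": 0, "dx": 0, "dy": 0, "dz": 0, "claw": 19}, {"ax": 0, "ay": 0, "az": 0, "dx": 0, "dy": 0, "dz": 0, "claw": 24}, {"ax": 0, "ay": 0, "az": 0, "dx": 0, "dy": 0, "dz": 0, "claw": 34}, {"ax": 0, "ay": 0, "az": 0, "dx": 0, "dy": 0, "dz": 0, "claw": 44}, {"ax": 0, "ay": 0, "az": 0, "dx": 0, "dy": 0, "dz": 0, "claw": 44}, {"ax": 0, "ay": 0, "az": 0, "dx": 0, "dy": 0, "dz": -10, "claw": 44}, {"ax": 0, "ay": 0, "az": 0, "dx": 0, "dy": 0, "dz": -20, "claw": 44}, {"ax": 0, "ay": 0, "az": 0, "dx": 0, "dy": 0, "dz": -25, "claw": 44}, {"ax": 0, "ay": 0, "az": 0, "dx": 0, "dy": 0, "dz": -15, "claw": 70}, {"ax": 0, "ay": 0, "az": 0, "dx": 0, "dy": 0, "dz": 0, "claw": 75}]'

```text
time_s: 8.7
tcp_pos: [0.5947, 0.126, 0.2547]
ee_rot: [[0.998, -0.066, 0.007], [-0.066, -0.998, 0.002], [0.006, -0.003, -1.0]]
wrist_force: [0.4, 0.7, -0.2]
gripper_width: 0.61
gripper_force: 0.0
```

Run:
```python
from h import *
st(); to(.4872,.38,.2536)
```

```text
t 8.7 tcp [0.5947 0.126  0.2547] yaw -93.8 z [ 0.0066  0.0024 -1.    ] F [ 0.4  0.7 -0.2] M [-0.05 -0.    0.02] w 53.1 gf 0.0
shift [-124.1 -246.3    1. ]
```

Emit:
play_rows --steps '[{"ax": 0, "ay": 0, "az": 0, "dx": -6, "dy": -12, "dz": 0, "claw": 75}, {"ax": 0, "ay": 0, "az": 0, "dx": -12.4, "dy": -24.6, "dz": 0, "claw": 75}, {"ax": 0, "ay": 0, "az": 0, "dx": -12.4, "dy": -24.6, "dz": 0, "claw": 75}, {"ax": 0, "ay": 0, "az": 0, "dx": -12.4, "dy": -24.6, "dz": 0, "claw": 75}, {"ax": 0, "ay": 0, "az": 0, "dx": -12.4, "dy": -24.6, "dz": 0, "claw": 75}, {"ax": 0, "ay": 0, "az": 0, "dx": -12.4, "dy": -24.6, "dz": 0, "claw": 75}, {"ax": 0, "ay": 0, "az": 0, "dx": -12.4, "dy": -24.6, "dz": 0, "claw": 75}, {"ax": 0, "ay": 0, "az": 0, "dx": -12.4, "dy": -24.6, "dz": 0, "claw": 75}, {"ax": 0, "ay": 0, "az": 0, "dx": -12.4, "dy": -24.6, "dz": 0, "claw": 75}, {"ax": 0, "ay": 0, "az": 0, "dx": -12.4, "dy": -24.6, "dz": 0, "claw": 75}, {"ax": 0, "ay": 0, "az": 0, "dx": -6.4, "dy": -12.6, "dz": 0, "claw": 75}, {"ax": 0, "ay": 0, "az": 6.5, "dx": 0, "dy": 0, "dz": 0, "claw": 75}, {"ax": 0, "ay": 0, "az": 6.5, "dx": 0, "dy": 0, "dz": 0, "claw": 75}, {"ax": 0, "ay": 0, "az": 6.5, "dx": 0, "dy": 0, "dz": 0, "claw": 75}, {"ax": 0, "ay": 0, "az": 6.5, "dx": 0, "dy": 0, "dz": 0, "claw": 75}, {"ax": 0, "ay": 0, "az": 6.2, "dx": 0, "dy": 0, "dz": 0, "claw": 75}, {"ax": 0, "ay": 0, "az": 0, "dx": 0, "dy": 0, "dz": 0, "claw": 75}, {"ax": 0, "ay": 0, "az": 0, "dx": 0, "dy": 0, "dz": 0, "claw": 75}]'

```text
time_s: 10.5
tcp_pos: [0.4856, 0.379, 0.2505]
ee_rot: [[0.81, -0.586, -0.001], [-0.586, -0.81, -0.001], [-0.0, 0.001, -1.0]]
wrist_force: [0.5, 0.2, -0.0]
gripper_width: 0.859
gripper_force: 0.0
```

Run:
```python
from h import *
st(); to(.4872,.38,.065)
c=capture("top"); np.savez("top1.npz",**c); s=capture("side"); np.savez("side1.npz",**s)
a=cv2.resize(c["frame"][180:280,240:340],None,fx=5.5,fy=5.5,interpolation=cv2.INTER_CUBIC)
cv2.imwrite("pics/t3.png",cv2.convertScaleAbs(a,alpha=1.6))
```

```text
t 10.5 tcp [0.4856 0.379  0.2505] yaw -125.9 z [-8.e-04 -8.e-04 -1.e+00] F [ 0.5  0.2 -0. ] M [ 0.   -0.01 -0.02] w 74.7 gf 0.0
shift [  0.7  -2.  185.5]
```

View pics/t3.png

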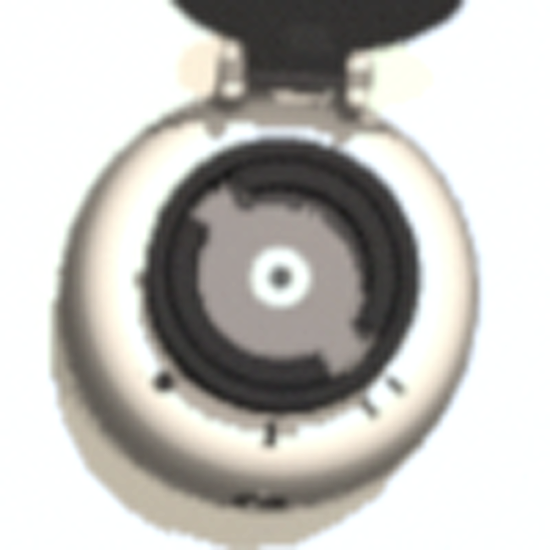

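The cover rests open at the top of the view. The socket's spindle is at (281,277), the notches at (215,205) and (348,355), the pulse bar at (269,433), the dot at (164,381), and the notch bars at (369,406) and (396,384).

Run:
```python
from h import *
from scipy.optimize import least_squares
c=dict(np.load("top1.npz")); cr=lambda x,y:(x/5.5+240-.4,y/5.5+180-.4)
print("spindle",ray(c,cr(281,277),.080),ray(c,cr(281,277),.085))
L,R=ray(c,[cr(147,275),cr(419,275)],.0935); T=ray(c,cr(283,138),.0935)[0]; print("collar L R T",L,R,T,"ctr y",(L+R)/2)
pts=[((269,433),52,180),((164,381),52,135),((383,395),52,225)]
obs=np.array([ray(c,cr(*p),.075)[0][:2] for p,_,_ in pts]); print(obs)
hin=ray(c,[cr(230,75),cr(361,77)],.102); print("ears",hin, hin.mean(0))
def res(s):
    o=[]
    for q,(_,r,a) in zip(obs,pts):
        t=np.deg2rad(a)+s[2]; o+=[*(np.array(s[:2])+s[3]*np.array([np.cos(t),np.sin(t)])-q)]
    return o
r=least_squares(res,[.4715,.1335,-.066,.052],x_scale=[.01,.01,.1,.01]); print(r.x[:2],np.rad2deg(r.x[2]),r.x[3],np.round(1e3*r.fun,1))
# side view of the same marks: project current estimate
P=cloud(c); n=px(c,[[.4715,.1335,.08]]); print("depth near floor",P[int(n[0,1])-6,int(n[0,0])],n)
# collar rim from depth
v,u=np.mgrid[:384,:512]; m=(P[...,2]>.0895)&(P[...,2]<.098)&(abs(u-291)<30)&(v>200)&(v<260); q=P[m][:,:2]
k=least_squares(lambda s:np.maximum(np.hypot(*(q-s).T)-.046,0)+np.minimum(np.hypot(*(q-s).T)-.0285,0),[.4715,.1335],loss="soft_l1",f_scale=.0005);print("rim",len(q),k.x)
# side view: collar silhouette + cover angle
s=dict(np.load("side1.npz")); S=cloud(s); m=(S[...,2]>.13)&(abs(S[...,1]-.13)<.045)&(S[...,0]>.52)&(S[...,0]<.62); q=S[m]; print("cover pts",len(q))
if len(q):
    A=np.polyfit(q[:,2],q[:,0],1); print("cover lean deg",np.rad2deg(np.arctan(A[0])))
```

```text
spindle [[0.47162603 0.1330074  0.08      ]] [[0.47100426 0.13341131 0.085     ]]
collar L R T [0.47066078 0.17853176 0.0935    ] [0.47056552 0.08827461 0.0935    ] [0.51673953 0.13267997 0.0935    ] ctr y [0.47061315 0.13340318 0.0935    ]
[[0.41977647 0.13746068]
 [0.43718741 0.17247922]
 [0.43239511 0.09897482]]
ears [[0.53655842 0.1507079  0.102     ]
 [0.5358621  0.10703277 0.102     ]] [0.53621026 0.12887034 0.102     ]
[0.47158197 0.13346776] -3.8833618587774583 0.052056480434276825 [-0.1 -0.5  0.2  0.2 -0.   0.3]
depth near floor [0.48261013 0.13419425 0.08102634] [[290.42608054 230.03164771]]
rim 1117 [0.47241514 0.13404013]
cover pts 442
cover lean deg 25.348998280934076
```

Emit:
play_rows --steps '[{"ax": 0, "ay": 0, "az": 0, "dx": 0.7, "dy": -2, "dz": 10, "claw": 75}, {"ax": 0, "ay": 0, "az": 0, "dx": 0, "dy": 0, "dz": 25, "claw": 75}, {"ax": 0, "ay": 0, "az": 0, "dx": 0, "dy": 0, "dz": 30, "claw": 75}, {"ax": 0, "ay": 0, "az": 0, "dx": 0, "dy": 0, "dz": 30, "claw": 75}, {"ax": 0, "ay": 0, "az": 0, "dx": 0, "dy": 0, "dz": 30, "claw": 75}, {"ax": 0, "ay": 0, "az": 0, "dx": 0, "dy": 0, "dz": 25, "claw": 75}, {"ax": 0, "ay": 0, "az": 0, "dx": 0, "dy": 0, "dz": 20, "claw": 75}, {"ax": 0, "ay": 0, "az": 0, "dx": 0, "dy": 0, "dz": 10.5, "claw": 70}, {"ax": 0, "ay": 0, "az": 0, "dx": 0, "dy": 0, "dz": 5, "claw": 66}, {"ax": 0, "ay": 0, "az": 0, "dx": 0, "dy": 0, "dz": 0, "claw": 62}, {"ax": 0, "ay": 0, "az": 0, "dx": 0, "dy": 0, "dz": 0, "claw": 59}, {"ax": 0, "ay": 0, "az": 0, "dx": 0, "dy": 0, "dz": 0, "claw": 57}, {"ax": 0, "ay": 0, "az": 0, "dx": 0, "dy": 0, "dz": 0, "claw": 55}, {"ax": 0, "ay": 0, "az": 0, "dx": 0, "dy": 0, "dz": 0, "claw": 53}, {"ax": 0, "ay": 0, "az": 0, "dx": 0, "dy": 0, "dz": 0, "claw": 51}, {"ax": 0, "ay": 0, "az": 0, "dx": 0, "dy": 0, "dz": 0, "claw": 46}, {"ax": 0, "ay": 0, "az": 0, "dx": 0, "dy": 0, "dz": 0, "claw": 42}, {"ax": 0, "ay": 0, "az": 0, "dx": 0, "dy": 0, "dz": 0, "claw": 42}]'

```text
time_s: 12.4
tcp_pos: [0.4872, 0.3798, 0.0659]
ee_rot: [[0.809, -0.588, -0.001], [-0.588, -0.809, -0.001], [-0.0, 0.002, -1.0]]
wrist_force: [-2.6, -2.3, 4.6]
gripper_width: 0.599
gripper_force: 29.9
```

Run:
```python
from h import *
st()
```

```text
t 12.4 tcp [0.4872 0.3798 0.0659] yaw -126.02 z [-9.0e-04 -1.3e-03 -1.0e+00] F [-2.6 -2.3  4.6] M [-0.82  0.93  0.03] w 52.1 gf 29.9
```

Emit:
play_rows --steps '[{"ax": 0, "ay": 0, "az": 0, "dx": 0, "dy": 0, "dz": -5, "claw": 42}, {"ax": 0, "ay": 0, "az": 0, "dx": 0, "dy": 0, "dz": -20, "claw": 42}, {"ax": 0, "ay": 0, "az": 0, "dx": 0, "dy": 0, "dz": -30, "claw": 42}, {"ax": 0, "ay": 0, "az": 0, "dx": 0, "dy": 0, "dz": -35, "claw": 42}, {"ax": 0, "ay": 0, "az": 0, "dx": 0, "dy": 0, "dz": -35, "claw": 42}, {"ax": 0, "ay": 0, "az": 0, "dx": 0, "dy": 0, "dz": -30, "claw": 42}, {"ax": 0, "ay": 0, "az": 0, "dx": 0, "dy": 0, "dz": -20, "claw": 42}, {"ax": 0, "ay": 0, "az": 0, "dx": 0, "dy": 0, "dz": -9, "claw": 42}, {"ax": 0, "ay": 0, "az": 0, "dx": 7, "dy": 11, "dz": 0, "claw": 42}, {"ax": 0, "ay": 0, "az": 0, "dx": 13, "dy": 20.5, "dz": 0, "claw": 42}, {"ax": 0, "ay": 0, "az": 0, "dx": 13, "dy": 20.5, "dz": 0, "claw": 42}, {"ax": 0, "ay": 0, "az": 0, "dx": 13, "dy": 20.5, "dz": 0, "claw": 42}, {"ax": 0, "ay": 0, "az": 0, "dx": 13, "dy": 20.5, "dz": 0, "claw": 42}, {"ax": 0, "ay": 0, "az": 0, "dx": 13, "dy": 20.5, "dz": 0, "claw": 42}, {"ax": 0, "ay": 0, "az": 0, "dx": 13, "dy": 20.5, "dz": 0, "claw": 42}, {"ax": 0, "ay": 0, "az": 0, "dx": 13, "dy": 20.5, "dz": 0, "claw": 42}, {"ax": 0, "ay": 0, "az": 0, "dx": 13, "dy": 20.5, "dz": 0, "claw": 42}, {"ax": 0, "ay": 0, "az": 0, "dx": 13, "dy": 20.5, "dz": 0, "claw": 42}, {"ax": 0, "ay": 0, "az": 0, "dx": 8, "dy": 13, "dz": 0, "claw": 42}, {"ax": 0, "ay": 0, "az": 0, "dx": 0, "dy": 0, "dz": 0, "claw": 42}]'

```text
time_s: 14.4
tcp_pos: [0.4707, 0.132, 0.2485]
ee_rot: [[0.807, -0.59, -0.002], [-0.59, -0.807, -0.001], [-0.001, 0.002, -1.0]]
wrist_force: [-0.7, 0.9, -3.2]
gripper_width: 0.601
gripper_force: 29.9
```

Emit:
play_rows --steps '[{"ax": 0, "ay": 0, "az": -4, "dx": 0, "dy": 0, "dz": 0, "claw": 42}, {"ax": 0, "ay": 0, "az": -7.7, "dx": 0, "dy": 0, "dz": 0, "claw": 42}, {"ax": 0, "ay": 0, "az": -7.7, "dx": 0, "dy": 0, "dz": 0, "claw": 42}, {"ax": 0, "ay": 0, "az": -7.7, "dx": 0, "dy": 0, "dz": 0, "claw": 42}, {"ax": 0, "ay": 0, "az": -7.7, "dx": 0, "dy": 0, "dz": 0, "claw": 42}, {"ax": 0, "ay": 0, "az": -7.7, "dx": 0, "dy": 0, "dz": 0, "claw": 42}, {"ax": 0, "ay": 0, "az": -7.7, "dx": 0, "dy": 0, "dz": 0, "claw": 42}, {"ax": 0, "ay": 0, "az": -7.7, "dx": 0, "dy": 0, "dz": 0, "claw": 42}, {"ax": 0, "ay": 0, "az": -7.7, "dx": 0, "dy": 0, "dz": 0, "claw": 42}, {"ax": 0, "ay": 0, "az": -7.7, "dx": 0, "dy": 0, "dz": 0, "claw": 42}, {"ax": 0, "ay": 0, "az": -3.8, "dx": 0, "dy": 0, "dz": 0, "claw": 42}, {"ax": 0, "ay": 0, "az": 0, "dx": 0, "dy": 0, "dz": 0, "claw": 42}, {"ax": 0, "ay": 0, "az": 0, "dx": 0, "dy": 0, "dz": 0, "claw": 42}]'

```text
time_s: 15.7
tcp_pos: [0.4717, 0.1344, 0.2491]
ee_rot: [[0.755, 0.656, -0.001], [0.656, -0.755, -0.0], [-0.001, -0.0, -1.0]]
wrist_force: [0.3, 0.4, -2.6]
gripper_width: 0.596
gripper_force: 29.9
```

Run:
```python
from h import *
s=st(); to(.4716,.1333,.17)
s=capture("side"); np.savez("side2.npz",**s); cv2.imwrite("pics/s4.png",cv2.resize(s["frame"][110:270,180:340],None,fx=3.6,fy=3.6,interpolation=cv2.INTER_CUBIC))
```

```text
t 15.7 tcp [0.4717 0.1344 0.2491] yaw -48.99 z [-7.e-04 -2.e-04 -1.e+00] F [ 0.3  0.4 -2.6] M [-0.06 -0.06  0.02] w 51.8 gf 29.9
shift [-0.7  0.8 79.1]
```

View pics/s4.png

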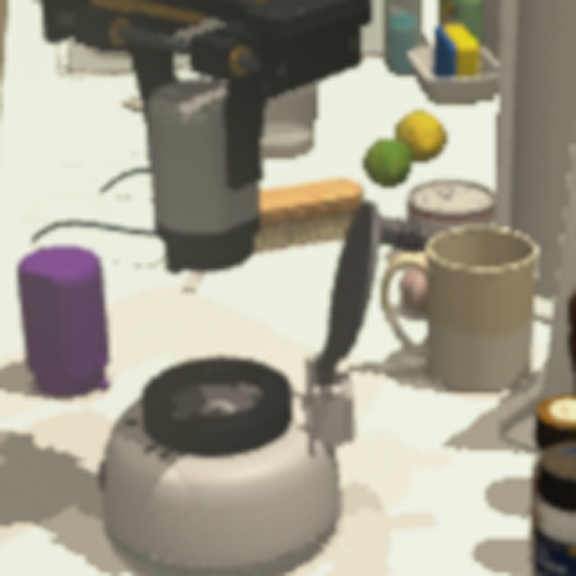

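The cover leans on its stop at (350,285). The cup hangs above the socket, its foot spanning x 163 to 258, with the collar spanning 143 to 292. I'll compare these with projections.

Run:
```python
from h import *
s=dict(np.load("side2.npz")); o=np.array([.4716,.1333])
def ext(o,r,z):
    t=np.linspace(0,2*np.pi,200); p=px(s,np.c_[o[0]+r*np.cos(t),o[1]+r*np.sin(t),np.full(200,z)]); q=(p-[180,110]+.36)*3.6; return q.min(0).round(1),q.max(0).round(1)
print("collar",ext(o,.046,.0935)); print("neck",ext([.4717,.1344],.0265,.1832)); print("body",ext([.4717,.1344],.031,.215))
g=cv2.cvtColor(s["frame"],cv2.COLOR_BGR2GRAY)
S=lambda r,a,b:(r,g[r,a:b].tolist())
print("collar row 220 from 215",g[220,215:225],g[220,256:268]); print("neck row 180",g[180,220:232],g[180,246:258]); print("body row 160",g[160,216:228])
```

```text
collar (array([142.7, 352.8]), array([294.2, 426.1]))
neck (array([166.1, 234.3]), array([256.9, 271.2]))
body (array([155. , 182.1]), array([262.8, 222.8]))
collar row 220 from 215 [236 234 222 182 122  70  62  62  62  61] [ 56  56  55  57  82 149 184 164 131 114 112 122]
neck row 180 [236 236 236 236 232 189  97  66  64  64  64  64] [ 58  58  61  87 149 188 195 213 219 220 227 229]
body row 160 [235 236 236 233 231 210 144 105 101 103 104 105]
```

Emit:
play_rows --steps '[{"ax": 0, "ay": 0, "az": 0, "dx": -0.6, "dy": 0.8, "dz": 8, "claw": 42}, {"ax": 0, "ay": 0, "az": 0, "dx": 0, "dy": 0, "dz": 18, "claw": 42}, {"ax": 0, "ay": 0, "az": 0, "dx": 0, "dy": 0, "dz": 20, "claw": 42}, {"ax": 0, "ay": 0, "az": 0, "dx": 0, "dy": 0, "dz": 18, "claw": 42}, {"ax": 0, "ay": 0, "az": 0, "dx": 0, "dy": 0, "dz": 12, "claw": 42}, {"ax": 0, "ay": 0, "az": 0, "dx": 0, "dy": 0, "dz": 6, "claw": 42}, {"ax": 0, "ay": 0, "az": 0, "dx": 0, "dy": 0, "dz": 0, "claw": 42}, {"ax": 0, "ay": 0, "az": 0, "dx": 0, "dy": 0, "dz": 0, "claw": 42}]'

```text
time_s: 16.55
tcp_pos: [0.4722, 0.1333, 0.1681]
ee_rot: [[0.754, 0.657, 0.001], [0.657, -0.754, 0.0], [0.001, 0.0, -1.0]]
wrist_force: [-0.1, 0.9, -1.3]
gripper_width: 0.596
gripper_force: 29.9
```

Run:
```python
from h import *
s=st(); to(.4717,.1333,.148)
```

```text
t 16.55 tcp [0.4722 0.1333 0.1681] yaw -48.92 z [ 9.e-04  3.e-04 -1.e+00] F [-0.1  0.9 -1.3] M [-0.01 -0.03  0.02] w 51.8 gf 29.9
shift [-0.4 -0.4 20.1]
```

Emit:
play_rows --steps '[{"ax": 0, "ay": 0, "az": 0, "dx": -0.4, "dy": -0.4, "dz": 3, "claw": 42}, {"ax": 0, "ay": 0, "az": 0, "dx": 0, "dy": 0, "dz": 3, "claw": 42}, {"ax": 0, "ay": 0, "az": 0, "dx": 0, "dy": 0, "dz": 2, "claw": 42}, {"ax": 0, "ay": 0, "az": 0, "dx": 0, "dy": 0, "dz": 2, "claw": 42}, {"ax": 0, "ay": 0, "az": 0, "dx": 0, "dy": 0, "dz": 2, "claw": 42}, {"ax": 0, "ay": 0, "az": 0, "dx": 0, "dy": 0, "dz": 0, "claw": 42}]'

```text
time_s: 17.15
tcp_pos: [0.4711, 0.1331, 0.1553]
ee_rot: [[0.754, 0.657, -0.001], [0.657, -0.754, -0.0], [-0.001, -0.0, -1.0]]
wrist_force: [-0.0, -0.5, -2.9]
gripper_width: 0.596
gripper_force: 29.9
```

Emit:
play_rows --steps '[{"ax": 0, "ay": 0, "az": 0, "dx": 0, "dy": 0, "dz": 2, "claw": 42}, {"ax": 0, "ay": 0, "az": 0, "dx": 0, "dy": 0, "dz": 2, "claw": 42}, {"ax": 0, "ay": 0, "az": 0, "dx": 0, "dy": 0, "dz": 0, "claw": 42}]'

```text
time_s: 17.45
tcp_pos: [0.4711, 0.1331, 0.1513]
ee_rot: [[0.754, 0.657, -0.001], [0.657, -0.754, -0.0], [-0.001, -0.0, -1.0]]
wrist_force: [0.4, 0.2, -3.4]
gripper_width: 0.595
gripper_force: 29.9
```

No contact so far, and the underside is at about 85 mm. I'll lower it to the floor.

Emit:
play_rows --steps '[{"ax": 0, "ay": 0, "az": 0, "dx": 0, "dy": 0, "dz": 2, "claw": 42}, {"ax": 0, "ay": 0, "az": 0, "dx": 0, "dy": 0, "dz": 1.5, "claw": 42}, {"ax": 0, "ay": 0, "az": 0, "dx": 0, "dy": 0, "dz": 1, "claw": 42}, {"ax": 0, "ay": 0, "az": 0, "dx": 0, "dy": 0, "dz": 0, "claw": 42}]'

```text
time_s: 17.85
tcp_pos: [0.4712, 0.1331, 0.1469]
ee_rot: [[0.754, 0.657, -0.0], [0.657, -0.754, -0.0], [-0.0, -0.0, -1.0]]
wrist_force: [-0.4, -1.1, -2.4]
gripper_width: 0.594
gripper_force: 29.9
```

Emit:
play_rows --steps '[{"ax": 0, "ay": 0, "az": 0, "dx": 0, "dy": 0, "dz": 0.7, "claw": 42}, {"ax": 0, "ay": 0, "az": 0, "dx": 0, "dy": 0, "dz": 0.5, "claw": 42}, {"ax": 0, "ay": 0, "az": 0, "dx": 0, "dy": 0, "dz": 0, "claw": 42}]'

```text
time_s: 18.15
tcp_pos: [0.4712, 0.1332, 0.1459]
ee_rot: [[0.754, 0.657, -0.0], [0.657, -0.754, -0.0], [-0.0, -0.0, -1.0]]
wrist_force: [0.6, -0.3, -2.2]
gripper_width: 0.594
gripper_force: 29.9
```

Emit:
play_rows --steps '[{"ax": 0, "ay": 0, "az": 0, "dx": 0, "dy": 0, "dz": 0.5, "claw": 42}, {"ax": 0, "ay": 0, "az": 0, "dx": 0, "dy": 0, "dz": 0, "claw": 42}]'

```text
time_s: 18.35
tcp_pos: [0.4713, 0.1332, 0.1458]
ee_rot: [[0.754, 0.657, 0.0], [0.657, -0.754, -0.0], [0.0, 0.0, -1.0]]
wrist_force: [-1.5, 0.4, -0.1]
gripper_width: 0.594
gripper_force: 29.9
```

Emit:
play_rows --steps '[{"ax": 0, "ay": 0, "az": 0, "dx": 0, "dy": 0, "dz": 0.5, "claw": 42}, {"ax": 0, "ay": 0, "az": 0, "dx": 0, "dy": 0, "dz": 0, "claw": 42}]'

```text
time_s: 18.55
tcp_pos: [0.4713, 0.1332, 0.1458]
ee_rot: [[0.754, 0.657, 0.0], [0.657, -0.754, 0.0], [0.0, 0.0, -1.0]]
wrist_force: [-3.4, 0.1, 5.2]
gripper_width: 0.593
gripper_force: 29.9
```

Seated at 0.1458, exactly as predicted. Now I'll twist it clockwise.

Emit:
play_rows --steps '[{"ax": 0, "ay": 0, "az": 2, "dx": 0, "dy": 0, "dz": 0, "claw": 42}, {"ax": 0, "ay": 0, "az": 3, "dx": 0, "dy": 0, "dz": 0, "claw": 42}, {"ax": 0, "ay": 0, "az": 3, "dx": 0, "dy": 0, "dz": 0, "claw": 42}, {"ax": 0, "ay": 0, "az": 3, "dx": 0, "dy": 0, "dz": 0, "claw": 42}, {"ax": 0, "ay": 0, "az": 3, "dx": 0, "dy": 0, "dz": 0, "claw": 42}, {"ax": 0, "ay": 0, "az": 3, "dx": 0, "dy": 0, "dz": 0, "claw": 42}, {"ax": 0, "ay": 0, "az": 3, "dx": 0, "dy": 0, "dz": 0, "claw": 42}, {"ax": 0, "ay": 0, "az": 3, "dx": 0, "dy": 0, "dz": 0, "claw": 42}, {"ax": 0, "ay": 0, "az": 0, "dx": 0, "dy": 0, "dz": 0, "claw": 42}]'

```text
time_s: 19.45
tcp_pos: [0.4721, 0.1332, 0.1458]
ee_rot: [[0.95, 0.311, 0.002], [0.311, -0.95, -0.0], [0.002, 0.001, -1.0]]
wrist_force: [0.9, -1.5, 4.5]
gripper_width: 0.594
gripper_force: 29.9
```

Run:
```python
from h import *
st()
```

```text
t 19.45 tcp [0.4721 0.1332 0.1458] yaw -71.86 z [ 2.e-03 -1.e-04 -1.e+00] F [ 0.9 -1.5  4.5] M [-0.57  0.1   0.13] w 51.7 gf 29.9
```

Emit:
play_rows --steps '[{"ax": 0, "ay": 0, "az": 3, "dx": 0, "dy": 0, "dz": 0, "claw": 42}, {"ax": 0, "ay": 0, "az": 3, "dx": 0, "dy": 0, "dz": 0, "claw": 42}, {"ax": 0, "ay": 0, "az": 3, "dx": 0, "dy": 0, "dz": 0, "claw": 42}, {"ax": 0, "ay": 0, "az": 3, "dx": 0, "dy": 0, "dz": 0, "claw": 42}, {"ax": 0, "ay": 0, "az": 3, "dx": 0, "dy": 0, "dz": 0, "claw": 42}, {"ax": 0, "ay": 0, "az": 3, "dx": 0, "dy": 0, "dz": 0, "claw": 42}, {"ax": 0, "ay": 0, "az": 2, "dx": 0, "dy": 0, "dz": 0, "claw": 42}, {"ax": 0, "ay": 0, "az": 2, "dx": 0, "dy": 0, "dz": 0, "claw": 42}, {"ax": 0, "ay": 0, "az": 0, "dx": 0, "dy": 0, "dz": 0, "claw": 42}, {"ax": 0, "ay": 0, "az": 0, "dx": 0, "dy": 0, "dz": 0, "claw": 42}]'

```text
time_s: 20.45
tcp_pos: [0.4721, 0.1329, 0.1458]
ee_rot: [[0.998, -0.066, 0.002], [-0.066, -0.998, -0.0], [0.002, 0.0, -1.0]]
wrist_force: [0.9, -3.5, 5.8]
gripper_width: 0.596
gripper_force: 29.9
```

Run:
```python
from h import *
st()
s=capture("side"); cv2.imwrite("pics/s5.png",cv2.resize(s["frame"][110:270,180:340],None,fx=3.7,fy=3.7,interpolation=cv2.INTER_CUBIC))
```

```text
t 20.45 tcp [0.4721 0.1329 0.1458] yaw -93.78 z [ 1.9e-03 -4.0e-04 -1.0e+00] F [ 0.9 -3.5  5.8] M [-1.15 -0.21  0.19] w 51.8 gf 29.9
```

View pics/s5.png

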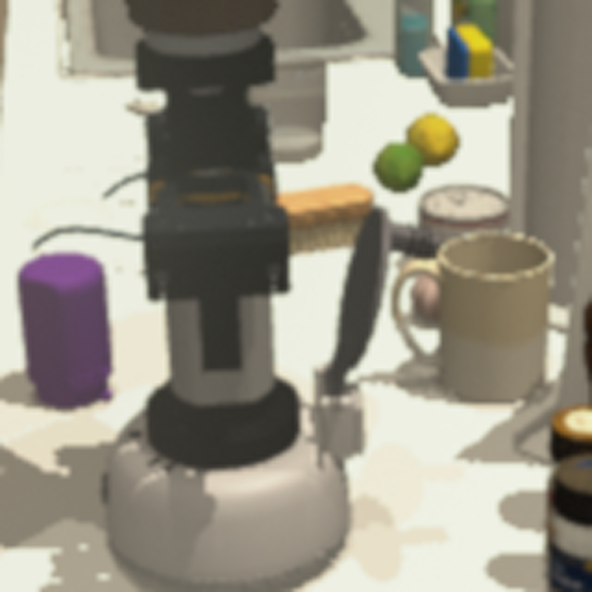

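The cup is seated and held on the pulse mark: tool yaw is −93.8° against a −93.9° target, and the moment is about 0.17 Nm. The cover leans on its stop at (360,300). I'm handing in.

```bash
python3 -c "
from h import *
st(); print(finish_job())"
```

```text
t 20.5 tcp [0.4721 0.133  0.1458] yaw -93.78 z [ 1.9e-03 -4.0e-04 -1.0e+00] F [-0.1 -2.4  5.8] M [-1.12 -0.15  0.13] w 51.8 gf 29.9
the job is handed in; nothing more can be done
None
```

The job is handed in at 20.5 s: the cover was lowered onto its stop, and the cup is seated and still held at the pulse mark (45° twist measured at the gripper, short of the lock click), with the things around it untouched.

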